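Put the torch and the glasses tube back in their spring clips

TASK

Snap the black torch into the yellow clip pair and the blue glasses tube into the aluminium clip pair on the sloping rack of the drop shelf, each pressed fully home under both pairs of jaws, with the torch's lens end and the tube's white-capped end uppermost. Leave the key bowl, the fob and the pen cup where they are.

Things in the scene. Friction and masses are not known exactly. Their poses are not given: they have to be found in the camera images.
- torch: Black torch, 138 mm long, about 110 g. Origin on the axis of the round barrel (22 mm diameter, bare for 48 mm either side of it); x runs along the axis to the yellow lens. Hexagonal collars 34 mm across flats: lens head from x = +48 to +72 mm (red band before it), tail x = -66 to -48. Starts lying on the oak leaf (top 12 mm above the work surface), axis 17 mm above the leaf, lens away from the robot, yaw within 0.5 rad.
- case: Slim reading-glasses tube, sizes and mass as the torch: blue barrel and tail, white hexagonal cap at x = +48 to +72 mm. Origin on the axis of the round barrel (22 mm diameter, bare for 48 mm either side of it); x runs along the axis to the white cap. Starts lying on the leaf like the torch, white cap away from the robot, yaw within 0.5 rad; torch and tube may be on either side.
- torch_head (a point): Centre of the torch's lens face, 72 mm along +x from its origin.
- case_head (a point): Centre of the end face of the tube's white cap, 72 mm along +x from its origin.
- clip_yellow: Yellow station for the torch, fixed on the rack, its two jaw pairs at x = -32 and +32 mm. Origin: where the middle of a fully seated barrel's axis lies, about 107 mm above the work surface. x points up the slope along the barrel, away from the robot, 25 degrees above level; z points out of the clip, 25 degrees from vertical, towards the robot: items go in along -z.
- clip_alu: Aluminium station for the glasses tube; sizes, frame and springs as the yellow one. The two stand 100 mm apart side by side, in either order; the rack is turned up to 0.25 rad. On both, the free gap for fingers between the jaw pairs is 54 mm along x, and there the backing board lies 38 mm below the barrel's axis.
- yellow_upper (a point): Middle of the yellow upper jaw pair, at lip height, 8 mm above the seated barrel's axis and 32 mm up the slope from the clip's origin. Each jaw is 10 mm wide along the barrel; flared lead-ins reach 18 mm above the axis and 19 mm to each side. Lips are 16 mm apart at rest and spring open about 3 mm each to let the barrel in; the whole item needs about 8 to 15 N to snap in.
- alu_upper (a point): Middle of the aluminium upper jaw pair, at lip height, 8 mm above the seated barrel's axis and 32 mm up the slope from the clip's origin. Once in, the barrel rests on saddles 11 mm below its axis, held by the lips; the collars stop it from sliding more than 11 mm along x.
- bowl: Stainless steel key bowl, 110 mm across, 45 mm high, loose on the shelf floor to the left of the rack; origin under its centre.
- pen_cup: White ceramic pen cup, 76 mm across, 95 mm high, loose on the shelf floor to the right of the rack; origin under its centre.
- fob: Black plastic key fob, 62 x 34 x 13 mm, loose on the leaf between the torch and the tube; origin under its centre.
There are look-alikes about, which are no part of the job. Several things have the shape of the case; the one meant has the colours described above. Of the things that look like the torch, the smaller one is meant.

How it is judged:
At the end, for the whole second after the job is handed in: The torch lies in the yellow station and the glasses tube in the aluminium one, each with its barrel's middle within 14 mm of the station's origin along the barrel, 3 mm sideways and 3.5 mm in depth, within 0.06 rad of the station's x axis, lens or white cap up the slope, and at rest (x of torch in the frame of clip_yellow between -0.014 and 0.014 m and y of torch in the frame of clip_yellow between -0.003 and 0.003 m and z of torch in the frame of clip_yellow between -0.0035 and 0.0035 m and angle between the x axis of torch and the x axis of clip_yellow, either way round below 0.06 rad and x of torch_head in the frame of clip_yellow above 0.04 m and linear speed of each of torch, case below 0.02 m/s and angular speed of each of torch, case below 0.2 rad/s and x of case in the frame of clip_alu between -0.014 and 0.014 m and y of case in the frame of clip_alu between -0.003 and 0.003 m and z of case in the frame of clip_alu between -0.0035 and 0.0035 m and angle between the x axis of case and the x axis of clip_alu, either way round below 0.06 rad and x of case_head in the frame of clip_alu above 0.04 m); the robot touches nothing.
It fails at once if the key bowl is displaced by more than 25 mm (distance of bowl from where it was at the start of the episode above 0.025 m).
It fails at once if the pen cup is displaced by more than 25 mm (distance of pen_cup from where it was at the start of the episode above 0.025 m).
It fails at once if the pen cup is tipped (angle between pen_cup's own z axis and vertical above 0.35 rad).
It fails at once if the fob is displaced by more than 25 mm (distance of fob from where it was at the start of the episode above 0.025 m).
It also fails if it takes over 56 s, if anything falls off the work surface, if the arm or the gripper's body presses on something with over 40 N, if the wrist force passes 120 N, or if a joint passes its speed limit or range.

ROBOT

A 7-joint arm with a two-finger parallel gripper is mounted at the origin on the work surface. World frame = base frame: x ahead of the robot, y to its left, z up, the work surface at z = 0. Lengths are in m, angles in rad, forces in N, time in s.
With the tool pointing down it reaches from about 0.4 to 0.9 m from the base axis. Payload 5.6 kg.
Tool frame: the origin (TCP) lies midway between the tips of the shut fingers; the grasp point (between the pads) lies 19 mm behind it; y points along the fingers, z is the direction in which the jaws open and shut, and the axes are right-handed (so a half turn about y gives the same grasp; the last joint's range is limited). The gripper opens to 92 mm and grips with 3 to 60 N. Pads are 20 mm wide; open, the fingers measure 128 mm over their backs; the gripper's body (75 mm by 189 mm) begins 69 mm behind the grasp point.
Start: joints at [-1.268, 0.468, -0.012, 1.603, 0.006, 1.071, -0.056], TCP at [0.22, 0.612, 0.215] pointing down, gripper open.
Joint ranges: [-2.53, 2.53], [-0.31, 2.02], [-1.57, 1.55], [0.28, 2.44], [-1.29, 4.43], [0.15, 1.84], [-2.92, 2.92]. Speed limits (rad/s): [2.57, 2.57, 3.14, 3.14, 3.14, 3.14, 3.14].

INTERFACE

Orientations are given as a 3x3 rotation matrix whose columns are the frame's x, y, z axes.
In Python, from station import env, effector, solver, viewer, workorder, search_frame, tip_of gives the robot as it stands. Calls block until the motion is done:
- env.reach(position, orientation): joint-space move of the TCP to a pose.
- env.movel(position, frame=None, rate=0.15): straight line of the TCP; frame=None keeps the orientation; rate is the mean speed in m/s.
- env.goto_joints(angles): joint-space move.
- effector.release() and effector.grasp(squeeze=None): open the fingers fully, or close them until they stop; squeeze is the grip in N (None keeps the last).
- env.pause(seconds).
- solver.inverse_kinematics(position, orientation): joint angles nearest the present ones, or None.
- env.sense(): the state.
- viewer.read_camera(name): name is "side" or "top"; returns (picture, depth): 400x640x3 uint8, red, green, blue; 400x640 float32, m along the optical axis (not along the pixel's ray), 0 where there is no reading.
- viewer.camera_info(name): a dict with "intrinsics" (3x3 intrinsics, pixels), "eye" and "rotation" of the camera in the world. Camera axes: x right, y up, looking along -z (the intrinsics and any distortion apply to the point x, -y, -z); pixel columns grow to the right and rows downward; lengths in m; the calibration is good to about 2 mm. A picture is of the moment at which its call begins. camera_info takes no time and is no camera call.
A pose or a line that the arm cannot do raises env.PlanningError and nothing moves.
- workorder.finish_job(): hands the job in, once; it reports no verdict.
Trained networks look in the newest picture that a camera, given by its name, has taken for a name from the list of things; names that differ only in an ending like _2 or _b are one class to them, and where a whole thing is asked for, a point or a joint stands for the part that bears it (a point fixed in the world has none). Each returns a list of dicts, best first, with "score" (0 to 1); they miss things now and then, are a little off and sometimes report something else, mostly with a low value. They report only what shows in the picture. A call takes as long as a camera call. They do not tell look-alikes from the thing itself.
- search_frame(camera, name): "at" ([x, y, z] in m, in world coordinates, good to about 4 mm: the middle of the surface that is visible of it).
- tip_of(camera, name): "at" ([x, y, z] in m, in world coordinates, good to about 4 mm: a listed point, or the origin of a listed thing).
The state is a dict: "t": time; "joint_positions": joint angles; "joint_velocities": joint speeds; "tau": joint torques, N m; "ee_pos": TCP position; "tcp_rot": TCP orientation; "wrist_force": force on the tool from outside, world axes, zero at the start; "moment": the same for the moment, N m; "gripper_width": finger opening in m.
Only numpy, scipy, OpenCV 4.12 (cv2) and the standard library are available. Lean on these libraries where they do the work, as an engineer would, in place of code of your own. Each camera call takes 0.05 s, during which the arm holds its last target.

## Working session

There is one attempt and no reset: what is moved stays moved. The work goes in short steps, each a Python script; the robot and the scene stay as the last script left them, time stands still between calls to the robot, and variables do not carry over. Pictures are saved under pics/ and viewed, and the job is handed in when it is done.

```bash
ls; mkdir -p pics; python3 - <<'E'
from station import env, effector, solver, viewer, workorder, search_frame, tip_of
import cv2, numpy as np
s=env.sense(); print(s['t'],s['ee_pos'],s['tcp_rot'],s['gripper_width'],s['wrist_force'])
for c in ['side','top']:
    p,d=viewer.read_camera(c); cv2.imwrite(f'pics/{c}0.png',p[:,:,::-1]); np.save(f'{c}0.npy',d)
    print(c,viewer.camera_info(c))
    for n in ['torch','case','clip_yellow','clip_alu','fob']:
        print(n,[(np.round(r['at'],3),round(r['score'],2)) for r in tip_of(c,n)][:5])
    for n in ['torch_head','case_head','yellow_upper','alu_upper','bowl','pen_cup']:
        print(n,[(np.round(r['at'],3),round(r['score'],2)) for r in tip_of(c,n)][:5])
print(env.sense()['t'])
E
```

```text
pics
0.0 [0.22017399 0.61095368 0.2136513 ] [[ 9.40789237e-01 -4.71287243e-04  3.38991724e-01]
 [-3.38992025e-01 -1.70118360e-03  9.40787709e-01]
 [ 1.33305917e-04 -9.99998442e-01 -1.76021784e-03]] 0.09185557180766894 [ 0.41678035  0.13830178 -0.17270774]
side {'intrinsics': array([[406.12859928,   0.        , 317.18278403],
       [  0.        , 406.12859928, 194.08673515],
       [  0.        ,   0.        ,   1.        ]]), 'eye': array([ 0.15021668, -0.75936651,  0.74459696]), 'rotation': array([[ 0.92451747,  0.23008524, -0.30385561],
       [-0.38109008,  0.57089678, -0.72721882],
       [ 0.00614788,  0.78812286,  0.61548725]])}
torch [(array([ 0.423, -0.21 ,  0.028]), 0.83), (array([ 0.195, -0.317,  0.023]), 0.6), (array([0.694, 0.071, 0.124]), 0.16)]
case [(array([0.209, 0.27 , 0.016]), 0.84)]
clip_yellow [(array([ 0.686, -0.038,  0.108]), 0.94)]
clip_alu [(array([0.665, 0.067, 0.107]), 0.97)]
fob [(array([0.408, 0.003, 0.014]), 0.8), (array([0.667, 0.068, 0.108]), 0.47)]
torch_head [(array([ 0.495, -0.206,  0.027]), 0.74), (array([ 0.276, -0.364,  0.02 ]), 0.7)]
case_head [
[... 973 characters left out ...]
96, -0.34 ,  0.013]), 0.31), (array([0.504, 0.201, 0.035]), 0.3)]
clip_alu [(array([0.668, 0.064, 0.103]), 0.86), (array([ 0.708, -0.032,  0.129]), 0.58)]
fob [(array([0.41 , 0.011, 0.015]), 0.85), (array([ 0.492, -0.208,  0.027]), 0.17)]
torch_head [(array([ 0.496, -0.21 ,  0.026]), 0.88), (array([ 0.268, -0.364,  0.026]), 0.61)]
case_head [(array([0.256, 0.326, 0.017]), 0.79), (array([0.658, 0.3  , 0.012]), 0.53)]
yellow_upper [(array([ 0.707, -0.026,  0.13 ]), 0.76)]
alu_upper [(array([0.692, 0.07 , 0.126]), 0.97)]
bowl [(array([0.655, 0.301, 0.011]), 0.81), (array([0.41 , 0.011, 0.014]), 0.62)]
pen_cup [(array([ 0.695, -0.339,  0.011]), 0.89), (array([ 0.708, -0.03 ,  0.128]), 0.32)]
1.2
```

View pics/side0.png

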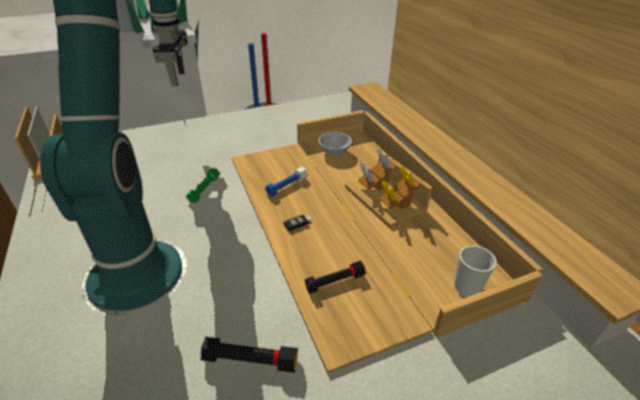

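View pics/top0.png

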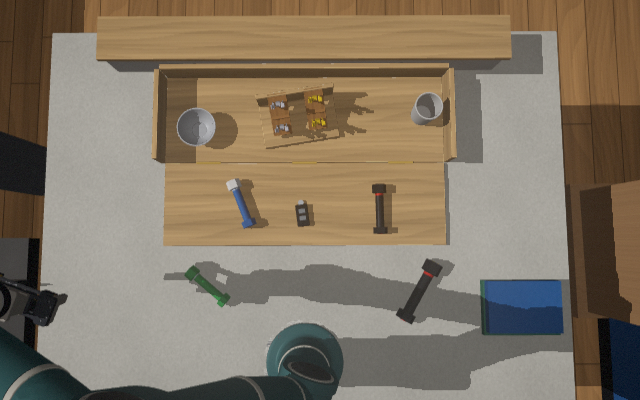

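The top view shows the black torch on the leaf at about (379,208) and the blue and white tube at about (240,203). The rack's aluminium jaws are at about (280,117) and its yellow jaws at about (316,111). The larger black torch (420,290) and the green tube (207,285) lie off the leaf, so they are the look-alikes. Next I'll refine the poses from depth.

```bash
cat > h.py <<'E'
import numpy as np, cv2
from station import viewer
def cloud(c,d):
    i=viewer.camera_info(c);K=i['intrinsics'];v,u=np.mgrid[0:400,0:640]
    P=np.stack([(u-K[0,2])/K[0,0]*d,-(v-K[1,2])/K[1,1]*d,-d],-1)
    return P@i['rotation'].T+i['eye']
def proj(c,X):
    i=viewer.camera_info(c);K=i['intrinsics'];p=(np.asarray(X)-i['eye'])@i['rotation']
    return np.stack([K[0,0]*p[...,0]/-p[...,2]+K[0,2],K[1,1]*-p[...,1]/-p[...,2]+K[1,2]],-1)
E
python3 - <<'E'
from h import *
for c in ['top','side']:
    W=cloud(c,np.load(f'{c}0.npy')); I=cv2.imread(f'pics/{c}0.png')
    leaf=(abs(W[...,0]-.4)<.02)&(abs(W[...,1]+.1)<.03)
    print(c,'leaf z',W[leaf][:,2].mean(),W[leaf][:,2].std())
    for n,cy in [('torch',-.21),('case',.19)]:
        m=(W[...,2]>.022)&(W[...,2]<.06)&(abs(W[...,0]-.435)<.12)&(abs(W[...,1]-cy)<.07)
        P=W[m]; 
        ctr=P[:,:2].mean(0); u,s,vt=np.linalg.svd(P[:,:2]-ctr); a=vt[0]*np.sign(vt[0,0]); 
        t=(P[:,:2]-ctr)@a; q=(P[:,:2]-ctr)@[-a[1],a[0]]
        print(n,len(P),ctr,'yaw',np.arctan2(a[1],a[0]),'t',np.percentile(t,[0,2,98,100]),'mid',ctr+a*((np.percentile(t,1)+np.percentile(t,99))/2-.003))
        for k in np.arange(-.07,.075,.014):
            b=abs(t-k)<.007
            if b.sum(): print('   ',round(k,3),b.sum(),'q',np.round([q[b].min(),q[b].max(),q[b].mean()],4),'z',np.round([P[b,2].max(),P[b,2].mean()],4))
    x0,x1,y0,y1=(245,345,75,155) if c=='top' else (340,440,130,230)
    S=6; cv2.imwrite(f'pics/{c}_rack.png',cv2.resize(I[y0:y1,x0:x1],None,fx=S,fy=S,interpolation=cv2.INTER_CUBIC)[:600])
E
```

```text
top leaf z 0.01143923414432707 0.0025231819198760484
torch 492 [ 0.42856343 -0.20916239] yaw 0.01575091717457081 t [-0.07037882 -0.06788426  0.06547173  0.0689395 ] mid [ 0.42405611 -0.20923339]
    -0.07 36 q [-0.021   0.0179  0.0001] z [0.0489 0.0387]
    -0.056 65 q [-0.0218  0.018   0.0008] z [0.0521 0.0402]
    -0.042 40 q [-0.01    0.0097  0.0003] z [0.0455 0.0376]
    -0.028 40 q [-0.011   0.0087 -0.0003] z [0.0433 0.0364]
    -0.014 40 q [-0.0111  0.0091 -0.0007] z [0.0441 0.0369]
    -0.0 40 q [-0.0118  0.0087 -0.0011] z [0.0455 0.0375]
    0.014 41 q [-0.0129  0.0079 -0.0012] z [0.0462 0.0378]
    0.028 36 q [-0.0098  0.0097  0.0003] z [0.0425 0.0363]
    0.042 60 q [-0.0189  0.0178 -0.0002] z [0.0505 0.0387]
    0.056 72 q [-0.0197  0.0173  0.0008] z [0.051 0.042]
    0.07 22 q [-0.0202  0.0174  0.0004] z [0.0501 0.0408]
case 491 [0.44568674 0.17685044] yaw 0.3824182719795665 t [-0.07008725 -0.06903725  0.06579986  0.06810383] mid [0.44148392 0.17515998]
    -0.07 42 q [-0.0189  0.0202 -0.0002] z [0.0492 0.0393]
    -0.056 62 q [-0.0188  0.0202 -0.0003] z [0.0498 0.041 ]
 
[... 1463 characters left out ...]
0.07143406  0.07482304] mid [0.44118099 0.16829556]
    -0.07 39 q [-0.0103  0.0226  0.0055] z [0.0469 0.0344]
    -0.056 60 q [-0.0149  0.02   -0.0034] z [0.0483 0.0384]
    -0.042 26 q [-0.012   0.012  -0.0016] z [0.0477 0.037 ]
    -0.028 31 q [-0.0067  0.0099 -0.0009] z [0.041  0.0345]
    -0.014 31 q [-0.0088  0.0129  0.0004] z [0.0412 0.0349]
    -0.0 30 q [-0.0056  0.0112  0.0007] z [0.041  0.0357]
    0.014 28 q [-0.0058  0.012  -0.0001] z [0.041  0.0347]
    0.028 27 q [-0.0057  0.0132  0.0009] z [0.041 0.035]
    0.042 36 q [-0.0074  0.0178  0.0013] z [0.0451 0.0357]
    0.056 56 q [-0.0131  0.0272 -0.0002] z [0.0484 0.0395]
    0.07 38 q [-0.0138  0.0185 -0.0009] z [0.0477 0.0397]
```

View pics/top_rack.png

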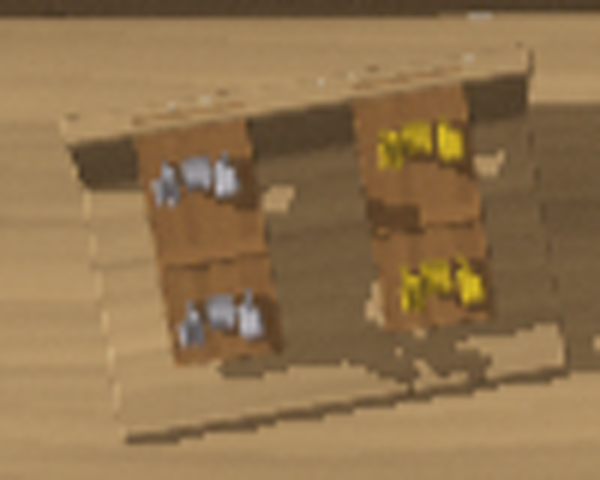

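View pics/side_rack.png

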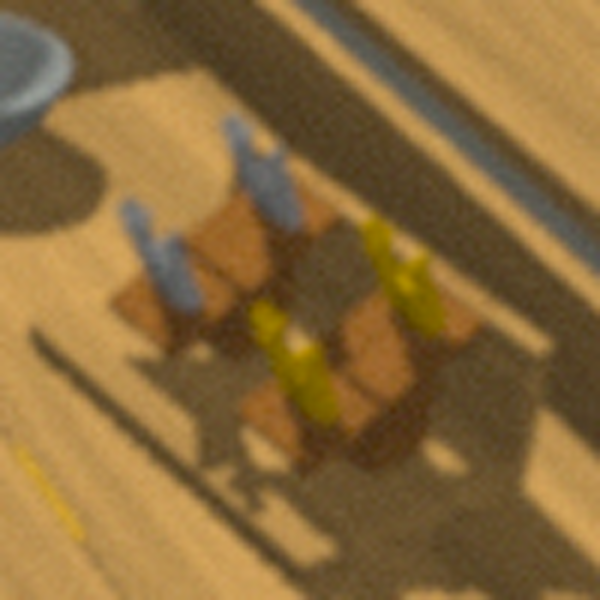

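```bash
cat > fit.py <<'E'
from h import *
from scipy.optimize import least_squares
I={c:cv2.imread(f'pics/{c}0.png') for c in ['top','side']}
R={'top':(245,345,75,155),'side':(340,440,130,230)}
def axes(yaw):
    c,s=np.cos(np.radians(25)),np.sin(np.radians(25)); h=np.array([np.cos(yaw),np.sin(yaw),0])
    x=h*c+np.array([0,0,s]); z=-h*s+np.array([0,0,c]); return np.stack([x,np.cross(z,x),z],1)
def comps(c):
    x0,x1,y0,y1=R[c]; H=cv2.cvtColor(I[c],cv2.COLOR_BGR2HSV).astype(int)
    hh,s,v=H[...,0],H[...,1],H[...,2]
    out={}
    my=(hh>=22)&(hh<=32)&(s>185)&(v>90)
    ma=((s<90)&(v>85)&((hh>85)|(s<40)))
    for n,m in (('y',my),('a',ma)):
        q=np.zeros_like(m); q[y0:y1,x0:x1]=m[y0:y1,x0:x1]
        q=cv2.morphologyEx(q.astype(np.uint8),cv2.MORPH_CLOSE,np.ones((5,5)))
        k,l,st,ce=cv2.connectedComponentsWithStats(q)
        js=sorted(range(1,k),key=lambda j:-st[j,4])[:3]
        out[n]=[(st[j],ce[j].round(1),l==j) for j in js]
    return out
if __name__=='__main__':
    for c in I:
        o=comps(c)
        for n in o:
            for st,ce,_ in o[n]: print(c,n,st,ce)
E
python3 fit.py
```

```text
top y [312 118  14   8  74] [318.  121.7]
top y [308  95  14   8  63] [314.8  98.3]
top a [275 124  14   8  72] [281.8 127.6]
top a [271 101  14   8  71] [277.1 104.1]
side y [399 165  15  21 142] [406.8 175.6]
side y [381 180  15  21 139] [388.5 189.9]
side a [340 133  12  21 156] [344.4 141.5]
side a [391 130  49  44  91] [416.3 152.2]
side a [378 150  11  17  73] [383.5 158.8]
```

```bash
cat > fit2.py <<'E'
from fit import *
M=[]
for dx in (-.005,.005):
    for s in (-1,1):
        M+=[[dx,s*.019,.018],[dx,s*.008,.008],[dx,s*.013,.0],[dx,s*.013,-.006]]
M=np.array(M)
obs={'top':{('y',-1):(312,118,14,8),('y',1):(308,95,14,8),('a',-1):(275,124,14,8),('a',1):(271,101,14,8)},
 'side':{('y',1):(399,165,15,21),('y',-1):(381,180,15,21)}}
def box(p,c,n,s):
    A=axes(p[2]); o=np.array([p[0],p[1],.107])+A[:,1]*(.05 if n=='a' else -.05)
    q=proj(c,o+(M+[s*.032,0,0])@A.T); return np.r_[q.min(0),q.max(0)]
def res(p,cs,full=False):
    r=[]
    for c in cs:
        for (n,s),b in obs[c].items():
            B=box(p,c,n,s); ob=np.array([b[0]-.5,b[1]-.5,b[0]+b[2]-.5,b[1]+b[3]-.5])
            d=B-ob
            if full: print(c,n,s,d.round(1))
            r+=list(d*[1,.5,1,.5])
    return np.array(r)
for cs in (['top'],['side'],['top','side']):
    f=least_squares(res,[.675,.015,.17],args=(cs,),loss='soft_l1'); print(cs,f.x.round(4),'rms',np.sqrt((f.fun**2).mean()))
    A=axes(f.x[2])
    for n,s in (('alu',1),('yel',-1)): print(n,(np.array([*f.x[:2],.107])+s*.05*A[:,1]).round(4))
res(f.x,['top','side'],True)
# depth check
for c in ('top','side'):
    W=cloud(c,np.load(f'{c}0.npy')); o=comps(c)
    A=axes(f.x[2])
    for n,s in (('a',1),('y',-1)):
        O=np.array([*f.x[:2],.107])+s*.05*A[:,1]
        for st,ce,m in o[n][:2]:
            P=(W[m]-O)@A; P=P[abs(P[:,2])<.03]; print(c,n,ce,'mean',P.mean(0).round(4),'min',np.percentile(P,3,axis=0).round(4),'max',np.percentile(P,97,axis=0).round(4)) if len(P) else 0
E
python3 fit2.py
```

```text
['top'] [0.6801 0.0152 0.1705] rms 0.38034933594586673
alu [0.6716 0.0644 0.107 ]
yel [ 0.6886 -0.0341  0.107 ]
['side'] [ 0.6658 -0.0019  0.23  ] rms 1.4907163047946794
alu [0.6544 0.0467 0.107 ]
yel [ 0.6772 -0.0506  0.107 ]
['top', 'side'] [0.6794 0.015  0.1669] rms 1.1750347290893048
alu [0.6711 0.0643 0.107 ]
yel [ 0.6877 -0.0343  0.107 ]
top y -1 [-0.3  0.9  0.3  0.1]
top y 1 [-0.   0.3  0.8 -0.8]
top a -1 [-0.3  1.   0.4  0.3]
top a 1 [-0.7  0.5  0.3 -0.5]
side y 1 [ 1.4  0.2 -1.  -7.1]
side y -1 [ 1.4  0.1 -0.9 -7.1]
top a [281.8 127.6] mean [-0.0318 -0.      0.003 ] min [-0.0381 -0.0165 -0.0214] max [-0.0266  0.0176  0.0195]
top a [277.1 104.1] mean [0.0318 0.0009 0.0034] min [ 0.0261 -0.0152 -0.0272] max [0.0376 0.017  0.0178]
top y [318.  121.7] mean [-0.0325  0.0008  0.0023] min [-0.0382 -0.0154 -0.02  ] max [-0.027   0.0175  0.0207]
top y [314.8  98.3] mean [0.0311 0.     0.0038] min [ 0.025  -0.0157 -0.0186] max [0.0363 0.0169 0.0195]
side y [406.8 175.6] mean [ 0.0272 -0.0026 -0.0025] min [ 0.0219 -0.0183 -0.0266] max [0.0339 0.0134 0.0209]
side y [388.5 189.9] mean [-0.0367 -0.0022 -0.002 ] min [-0.0413 -0.0181 -0.0263] max [-0.0304  0.0144  0.0199]
```

```bash
cat > plan.py <<'E'
from fit import axes
import numpy as np
from station import env, effector, solver, viewer, workorder, search_frame, tip_of
RACK=np.array([.678,.0145,.107]); YAW=.168; A=axes(YAW)
CLIP={'case':RACK+.05*A[:,1],'torch':RACK-.05*A[:,1]}
ITEM={'case':(.4415,.1755,.375),'torch':(.4235,-.2105,.011)}
TZ=.0145; OFF=.029-TZ   # barrel axis lies OFF behind the TCP
def gpose(n,z):
    x,y,w=ITEM[n]; c,s=np.cos(w),np.sin(w)
    return np.array([x,y,z]),np.array([[c,0,-s],[s,0,c],[0,-1,0]],float)
RC=np.stack([A[:,0],-A[:,2],A[:,1]],1)
def cpose(n,h,d=(0,0)): return CLIP[n]+A[:,2]*(h-OFF)+A[:,0]*d[0]+A[:,1]*d[1],RC
def st(tag=''):
    s=env.sense(); f=np.array(s['wrist_force']); print(tag,'t',round(s['t'],2),'p',np.round(s['ee_pos'],4),'w',round(s['gripper_width'],4),'F',f.round(1),'Fclip',(A.T@f).round(1),'M',np.round(s['moment'],2)); return s
E
python3 - <<'E'
from plan import *
print(np.linalg.det(RC))
for n in CLIP:
    print(n,CLIP[n].round(4))
    for P in (gpose(n,.2),gpose(n,TZ),cpose(n,.075),cpose(n,0)):
        q=solver.inverse_kinematics(*P); print(P[0].round(3),None if q is None else np.round(q,2))
env.reach(*gpose('case',.2)); st()
env.movel(gpose('case',.06)[0],rate=.2)
env.movel(gpose('case',TZ)[0],rate=.08); s=st()
effector.grasp(40); st('gr')
env.movel(gpose('case',.06)[0],rate=.1); st('up')
p,d=viewer.read_camera('side')
import cv2; cv2.imwrite('pics/side1.png',p[:,:,::-1]); 
E
```

```text
0.9999999999999998
case [0.6696 0.0638 0.107 ]
[0.442 0.176 0.2  ] [-0.55  0.19  0.11  2.04 -0.03  0.92  1.52]
[0.442 0.176 0.014] [-0.45  0.51  0.01  2.15 -0.01  0.49  1.5 ]
[0.644 0.06  0.162] [-0.28  0.34  0.17  2.03 -0.22  0.35  1.79]
[0.676 0.065 0.094] [-0.01  0.5  -0.16  1.97  0.27  0.24  1.36]
torch [ 0.6864 -0.0348  0.107 ]
[ 0.424 -0.21   0.2  ] [-0.43  0.24  0.95  2.08 -0.25  0.93  2.24]
[ 0.424 -0.21   0.014] [ 0.13  0.52  0.32  2.17 -0.33  0.5   2.28]
[ 0.661 -0.039  0.162] [-0.17  0.37  0.27  1.99 -0.51  0.41  2.23]
[ 0.692 -0.034  0.094] [ 0.05  0.52 -0.01  1.94 -0.32  0.27  2.07]
 t 2.98 p [0.4415 0.1764 0.2001] w 0.0921 F [-0.6 -0.3  0.2] Fclip [-0.5 -0.2  0.4] M [ 0.02  0.   -0.05]
 t 4.55 p [0.4417 0.1756 0.0146] w 0.0918 F [-0.   0.   0.5] Fclip [0.2 0.  0.5] M [ 0.04 -0.02 -0.01]
gr t 5.62 p [0.4415 0.1756 0.0145] w 0.0206 F [-1.   1.4 -0.6] Fclip [-0.9  1.6 -0.3] M [0.14 0.06 0.03]
up t 6.23 p [0.4413 0.1754 0.0599] w 0.0207 F [-0.3  0.2 -1.6] Fclip [-0.9  0.3 -1.4] M [0.05 0.05 0.  ]
```

View pics/side1.png

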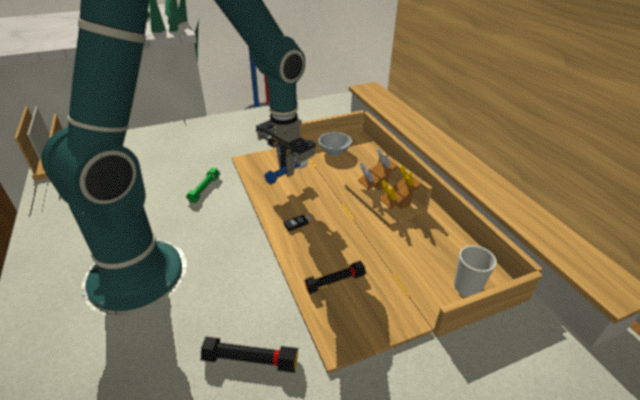

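The side view shows the tube lifted at (285,172) between the fingers, with everything else undisturbed. Next I'll move to the aluminium clip.

```bash
python3 - <<'E'
from plan import *
import cv2
effector.grasp(60)
env.movel(gpose('case',.21)[0],rate=.25)
env.reach(*cpose('case',.08)); st('pre')
p,d=viewer.read_camera('side'); cv2.imwrite('pics/side2.png',p[:,:,::-1])
p,d=viewer.read_camera('top'); cv2.imwrite('pics/top2.png',p[:,:,::-1]); np.save('top2.npy',d)
cv2.imwrite('pics/side2z.png',cv2.resize(cv2.imread('pics/side2.png')[80:240,270:470],None,fx=3,fy=3))
E
```

```text
pre t 8.17 p [0.6413 0.0603 0.1652] w 0.0204 F [ 0.5 -0.2 -1.4] Fclip [-0.2 -0.3 -1.5] M [-0.03  0.5   0.03]
```

View pics/side2z.png

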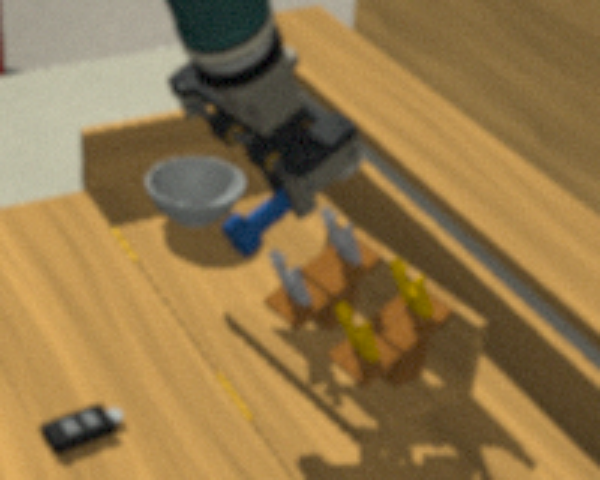

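View pics/top2.png

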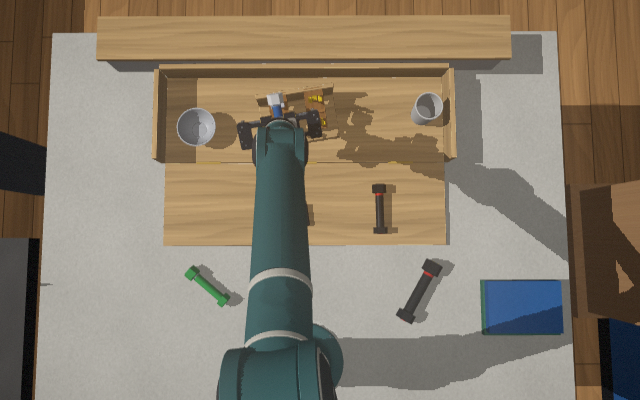

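The tube hangs parallel above the aluminium jaws (side zoom about (260,220), jaws at (290,275) and (340,240)), white cap up the slope. Next I'll press it in step by step, reading the forces.

```bash
cat > press.py <<'E'
from plan import *
import sys
def press(n,h0=.028,h1=0.,step=.004,d=(0,0)):
    env.movel(cpose(n,h0,d)[0],rate=.12); st('h %.4f'%h0)
    h=h0
    while h>h1+1e-6:
        h=max(h-step,h1); env.movel(cpose(n,h,d)[0],rate=.04); s=st('h %.4f'%h)
        f=A.T@np.array(s['wrist_force']); p=(A.T@(np.array(s['ee_pos'])-cpose(n,0,d)[0])); print('   actual',p.round(4))
        if np.linalg.norm(f)>45: print('STOP');break
E
python3 - <<'E'
from press import *
press('case')
E
```

```text
h 0.0280 t 8.85 p [0.664  0.0631 0.1194] w 0.0205 F [ 0.2  0.7 -1.5] Fclip [-0.4  0.7 -1.5] M [-0.05  0.51 -0.02]
h 0.0240 t 9.1 p [0.6658 0.0631 0.1161] w 0.0203 F [-0.7  0.6  0.1] Fclip [-0.5  0.7  0.3] M [-0.03  0.6  -0.03]
   actual [ 0.0004 -0.      0.0244]
h 0.0200 t 9.35 p [0.6673 0.0634 0.1118] w 0.0207 F [ 0.  -0.2 -1.5] Fclip [-0.6 -0.2 -1.4] M [-0.09  0.49 -0.01]
   actual [-0.0001  0.      0.0199]
h 0.0160 t 9.6 p [0.6694 0.0643 0.1086] w 0.0208 F [1.1 2.9 0.8] Fclip [1.8 2.7 0. ] M [0.42 0.31 0.08]
   actual [0.0006 0.0006 0.016 ]
h 0.0120 t 9.85 p [0.6715 0.0646 0.1053] w 0.0203 F [2.  3.  0.9] Fclip [ 2.6  2.6 -0.2] M [0.56 0.13 0.2 ]
   actual [0.001  0.0005 0.0122]
h 0.0080 t 10.1 p [0.6731 0.0648 0.1015] w 0.0208 F [ 3.1  2.4 -0.3] Fclip [ 3.   1.8 -1.7] M [ 0.65 -0.07  0.23]
   actual [0.0009 0.0004 0.008 ]
h 0.0040 t 10.35 p [0.674  0.0648 0.0968] w 0.0204 F [ 4.4  3.9 -4.6] Fclip [ 2.6  3.1 -6.3] M [ 0.64 -0.13  0.18]
   actual [-0.0003  0.0003  0.0034]
h 0.0000 t 10.6 p [0.6751 0.065  0.0943] w 0.0208 F [-5.8  2.2  9.8] Fclip [-0.7  3.2 11.1] M [0.56 0.76 0.27]
   actual [-0.0003  0.0003  0.0007]
```

```bash
python3 - <<'E'
from press import *
import cv2
press('case',-.001,-.003,.001)
p,d=viewer.read_camera('side'); cv2.imwrite('pics/side3.png',p[:,:,::-1])
cv2.imwrite('pics/side3z.png',cv2.resize(p[110:230,320:470,::-1],None,fx=4,fy=4,interpolation=cv2.INTER_CUBIC))
E
```

```text
h -0.0010 t 10.85 p [0.6751 0.065  0.0942] w 0.0206 F [-12.7   1.9  17.7] Fclip [-3.6  4.  21.2] M [0.55 1.22 0.38]
h -0.0020 t 11.1 p [0.6752 0.065  0.0942] w 0.0206 F [-18.6  -0.   25.2] Fclip [-6.   3.1 30.6] M [0.56 1.71 0.34]
   actual [-0.0002  0.0003  0.0004]
h -0.0030 t 11.35 p [0.6753 0.065  0.0941] w 0.0207 F [-25.8  -0.5  34.9] Fclip [-8.4  3.8 42.4] M [0.47 2.22 0.41]
   actual [-0.0002  0.0003  0.0003]
```

View pics/side3z.png

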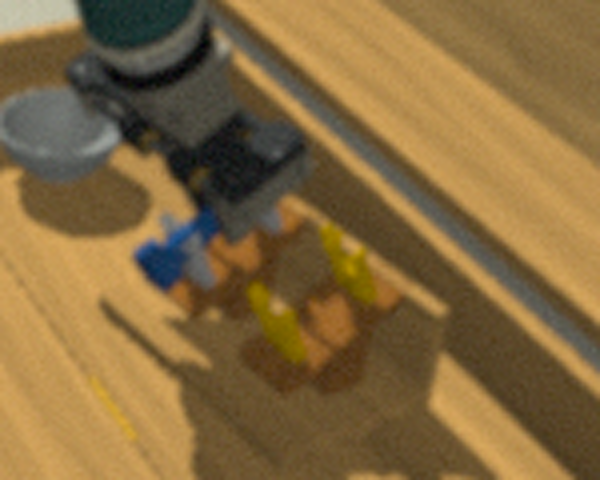

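It bottoms out firmly: 42 N with no further travel, at 0.3 mm from the nominal seat. In the zoom the tube's tail (165,262) lies down in the aluminium jaws. Next I'll release, retreat and check it.

```bash
python3 - <<'E'
from press import *
import cv2
env.movel(cpose('case',0)[0],rate=.05); st()
effector.release(); st('rel')
env.movel(cpose('case',.09)[0],rate=.15); st('out')
env.movel(gpose('torch',.2)[0]*[1,0,1]+[.06,-.12,.05],rate=.3)
env.reach(*gpose('torch',.2)); st('above')
for c in('top','side'):
    p,d=viewer.read_camera(c); cv2.imwrite(f'pics/{c}4.png',p[:,:,::-1]); np.save(f'{c}4.npy',d)
    x0,x1,y0,y1=(245,345,75,155) if c=='top' else (340,440,130,210)
    cv2.imwrite(f'pics/{c}4z.png',cv2.resize(p[y0:y1,x0:x1,::-1],None,fx=6,fy=6,interpolation=cv2.INTER_CUBIC))
    for n in('case','case_head'): print(c,n,[((A.T@(np.array(r['at'])-CLIP['case'])).round(3),round(r['score'],2)) for r in tip_of(c,n)])
E
```

```text
t 11.65 p [0.6747 0.065  0.0941] w 0.0209 F [-9.4  2.  13.9] Fclip [-2.2  3.6 16.4] M [0.6  1.14 0.29]
rel t 12.78 p [0.6757 0.0649 0.0939] w 0.092 F [0.3 1.  0.6] Fclip [0.7 1.  0.4] M [-0.04  0.43 -0.04]
out t 13.53 p [0.638  0.0586 0.175 ] w 0.0921 F [ 0.2 -0.3  0.4] Fclip [ 0.3 -0.4  0.3] M [-0.04  0.4   0.03]
above t 15.03 p [ 0.4241 -0.2089  0.1987] w 0.0916 F [-0.1  0.8 -1. ] Fclip [-0.4  0.8 -0.9] M [0.02 0.01 0.02]
top case [(array([-0.419,  0.277,  0.101]), 0.81), (array([-0.003,  0.002, -0.003]), 0.73)]
top case_head [(array([ 0.072, -0.002,  0.003]), 0.93), (array([-0.369,  0.33 ,  0.071]), 0.77), (array([-0.   , -0.099,  0.003]), 0.65)]
side case [(array([-0.421,  0.277,  0.098]), 0.87), (array([ 0.   ,  0.002, -0.003]), 0.72), (array([0.065, 0.   , 0.   ]), 0.21)]
side case_head [(array([ 0.065,  0.003, -0.001]), 0.89), (array([-0.371,  0.324,  0.076]), 0.62)]
```

View pics/top4z.png

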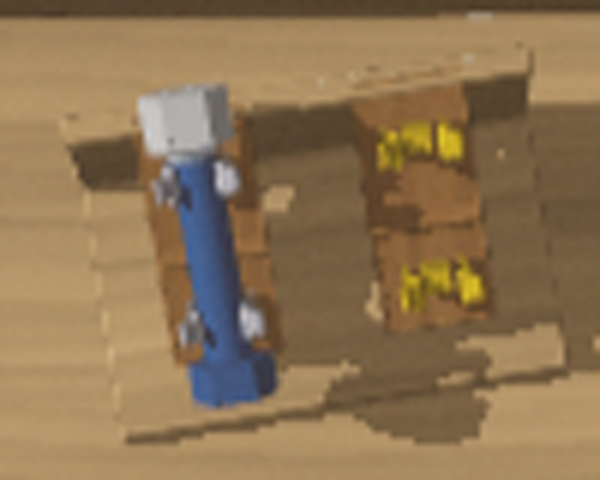

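View pics/side4.png

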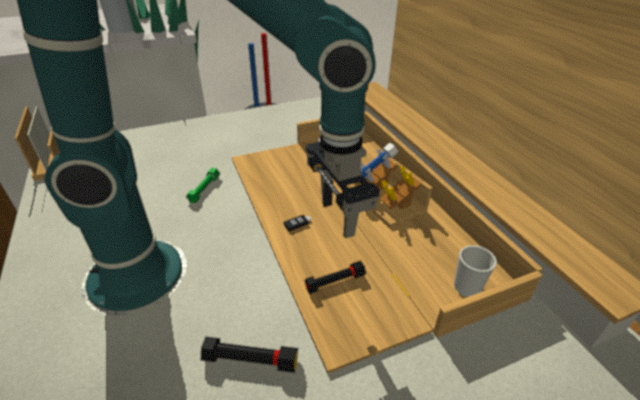

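The top zoom shows the tube lying between both aluminium jaw pairs, white cap up at (185,120), with the lips closed over the barrel. I'll check the seat depth offline from the saved depth image, then take the torch.

```bash
cat > chk.py <<'E'
from h import *
from plan import CLIP,A
def chk(f,n,c):
    W=cloud(c,np.load(f)); P=(W.reshape(-1,3)-CLIP[n])@A
    for lo,hi in ((-.064,-.05),(-.047,-.038),(-.026,-.013),(-.013,0),(0,.013),(.013,.026),(.038,.047),(.05,.068)):
        m=(P[:,0]>lo)&(P[:,0]<hi)&(abs(P[:,1])<.012)&(abs(P[:,2])<.03); Q=P[m]; k=abs(Q[:,1])<.004
        Y=P[(P[:,0]>lo)&(P[:,0]<hi)&(abs(P[:,1])<.03)&(P[:,2]>-.01)&(P[:,2]<.03)]
        print(c,round((lo+hi)/2,3),'n',m.sum(),'ztop',Q[k,2].mean().round(4) if k.any() else None,'y',np.percentile(Y[:,1],[3,97]).round(4) if len(Y) else None)
E
python3 -c "
from chk import *
from plan import *
chk('top4.npy','case','top');chk('side4.npy','case','side')
print(proj('side',env.sense()['ee_pos']))"
python3 - <<'E'
from plan import *
import cv2
env.movel(gpose('torch',.06)[0],rate=.2)
env.movel(gpose('torch',TZ)[0],rate=.08); st()
effector.grasp(60); st('gr')
env.movel(gpose('torch',.21)[0],rate=.2); st('up')
env.reach(*cpose('torch',.08)); st('pre')
p,d=viewer.read_camera('side'); cv2.imwrite('pics/side5.png',p[:,:,::-1])
cv2.imwrite('pics/side5z.png',cv2.resize(p[90:240,290:480,::-1],None,fx=4,fy=4,interpolation=cv2.INTER_CUBIC))
E
```

```text
top -0.057 n 43 ztop 0.0159 y [-0.0184  0.0178]
top -0.042 n 27 ztop 0.0086 y [-0.0097  0.0104]
top -0.019 n 42 ztop 0.009 y [-0.0106  0.0103]
top -0.006 n 37 ztop 0.0096 y [-0.0104  0.009 ]
top 0.006 n 40 ztop 0.0107 y [-0.0105  0.0096]
top 0.019 n 39 ztop 0.0108 y [-0.0102  0.0093]
top 0.042 n 30 ztop 0.0109 y [-0.0106  0.0109]
top 0.059 n 64 ztop 0.0162 y [-0.0184  0.0187]
side -0.057 n 1 ztop None y [-0.021 -0.012]
side -0.042 n 26 ztop 0.0061 y [-0.0174  0.0097]
side -0.019 n 27 ztop 0.0102 y [-0.0145  0.0026]
side -0.006 n 29 ztop 0.0124 y [-0.0132  0.0027]
side 0.006 n 28 ztop 0.0114 y [-0.0127  0.0027]
side 0.019 n 41 ztop 0.0033 y [-0.0161  0.0101]
side 0.042 n 27 ztop 0.0135 y [-0.0171  0.0095]
side 0.059 n 38 ztop 0.0186 y [-0.021   0.0059]
[337.04239917 219.91866909]
 t 16.9 p [ 0.4237 -0.2106  0.0147] w 0.092 F [0.  0.3 1.1] Fclip [0.5 0.3 0.9] M [ 0.01 -0.02  0.02]
gr t 17.98 p [ 0.4235 -0.2105  0.0145] w 0.0206 F [1.8 0.5 0.5] Fclip [ 1.9  0.2 -0.3] M [0.02 0.02 0.04]
up t 19.11 p [ 0.4227 -0.2102  0.209 ] w 0.0207 F [-0.4  0.4 -1.8] Fclip [-1.1  0.5 -1.5] M [0.01 0.04 0.05]
pre t 20.22 p [ 0.6586 -0.0408  0.1661] w 0.0204 F [-0.  -0.5 -0.6] Fclip [-0.4 -0.5 -0.5] M [-0.08  0.53 -0.04]
```

View pics/side5z.png

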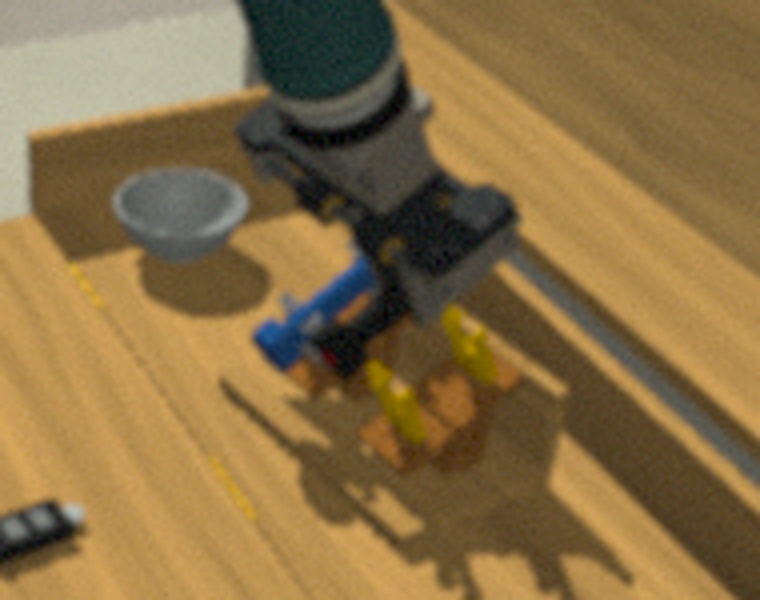

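The zoom shows the torch over the yellow jaws, but there is a red spot at its lower end (330,357). I'll check which end that is before pressing.

```bash
python3 - <<'E'
from plan import *
from h import *
print((env.sense()['tcp_rot']-RC).round(3))
p,d=viewer.read_camera('top'); q=p[60:160,230:380,::-1]
a=cv2.resize(q,None,fx=5,fy=5,interpolation=cv2.INTER_CUBIC); cv2.imwrite('pics/top6z.png',a)
i=cv2.imread('pics/side0.png')[250:300,290:380]; cv2.imwrite('pics/side0torch.png',cv2.resize(i,None,fx=8,fy=8,interpolation=cv2.INTER_CUBIC))
E
```

```text
[[ 0.001 -0.     0.002]
 [-0.002 -0.001  0.   ]
 [-0.001 -0.    -0.001]]
```

View pics/top6z.png

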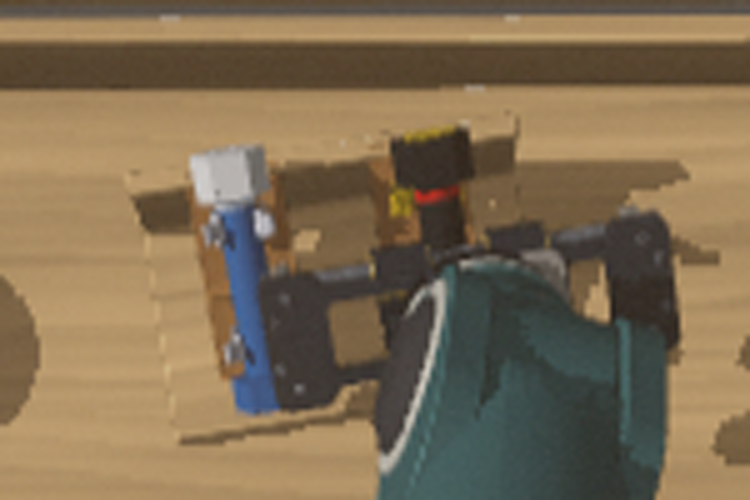

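View pics/side0torch.png

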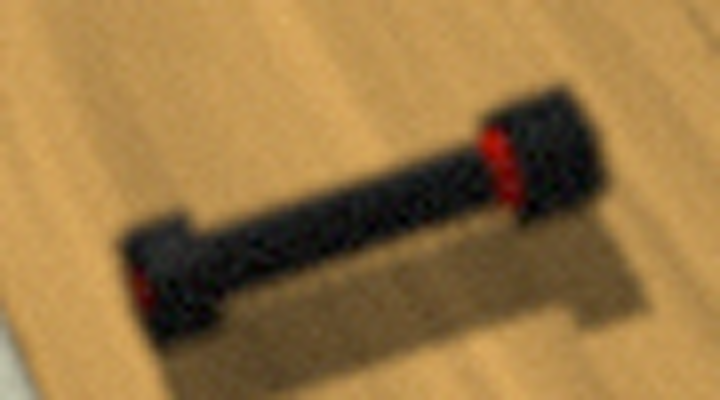

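The torch is the right way round: yellow lens at (435,133) up the slope, red band at (435,195), and the lower red spot is its tail button. Next I'll press it in.

```bash
python3 - <<'E'
from press import *
press('torch',.026,-.003,.004)
E
```

```text
h 0.0260 t 20.92 p [ 0.6816 -0.036   0.1175] w 0.0205 F [-0.1  0.3 -0.9] Fclip [-0.4  0.3 -0.8] M [-0.06  0.47  0.01]
h 0.0220 t 21.17 p [ 0.6833 -0.0354  0.1143] w 0.0208 F [-1.   0.6 -0.9] Fclip [-1.2  0.7 -0.5] M [-0.03  0.52  0.01]
   actual [ 0.0003 -0.0001  0.0224]
h 0.0180 t 21.42 p [ 0.6853 -0.0345  0.1106] w 0.0206 F [-0.3  2.4  0.5] Fclip [0.3 2.4 0.5] M [0.25 0.36 0.07]
   actual [0.0006 0.0005 0.0182]
h 0.0140 t 21.67 p [ 0.6873 -0.0341  0.1071] w 0.0207 F [1.  1.2 2.9] Fclip [2.3 1.  2.2] M [0.56 0.19 0.14]
   actual [0.001  0.0005 0.0142]
h 0.0100 t 21.92 p [ 0.689  -0.0339  0.1035] w 0.0204 F [0.9 1.8 1.8] Fclip [1.8 1.7 1.2] M [ 0.64 -0.04  0.21]
   actual [0.001  0.0004 0.0101]
h 0.0060 t 22.17 p [ 0.6903 -0.0338  0.0992] w 0.0204 F [ 4.1  4.  -1.5] Fclip [ 3.6  3.2 -3.4] M [ 0.66 -0.2   0.2 ]
   actual [0.0004 0.0004 0.0057]
h 0.0020 t 22.42 p [ 0.6911 -0.0336  0.0947] w 0.0207 F [ 3.2  2.8 -4. ] Fclip [ 1.6  2.3 -5.2] M [0.65 0.08 0.21]
   actual [-0.0007  0.0004  0.0013]
h -0.0020 t 22.67 p [ 0.6917 -0.0335  0.0942] w 0.0206 F [-18.4   1.9  24.9] Fclip [-5.7  4.9 30.1] M [0.93 1.89 0.53]
   actual [-0.0005  0.0004  0.0006]
h -0.0030 t 22.92 p [ 0.6917 -0.0335  0.0941] w 0.0204 F [-24.5   2.8  32.2] Fclip [-7.8  6.9 39.2] M [1.01 2.33 0.62]
   actual [-0.0005  0.0003  0.0005]
```

The force signature matches the tube's: pulled in by the lips, then a hard stop with 39 N. I'll release, retreat and check.

```bash
python3 - <<'E'
from press import *
from chk import *
env.movel(cpose('torch',0)[0],rate=.05)
effector.release(); st('rel')
env.movel(cpose('torch',.10)[0],rate=.15); st('out')
env.movel(np.array([.42,-.12,.28]),rate=.3); st('away')
for c in('top','side'):
    p,d=viewer.read_camera(c); cv2.imwrite(f'pics/{c}7.png',p[:,:,::-1]); np.save(f'{c}7.npy',d)
    x0,x1,y0,y1=(245,345,75,155) if c=='top' else (340,440,130,210)
    cv2.imwrite(f'pics/{c}7z.png',cv2.resize(p[y0:y1,x0:x1,::-1],None,fx=6,fy=6,interpolation=cv2.INTER_CUBIC))
    for n,k in(('case','case'),('case_head','case'),('torch','torch'),('torch_head','torch')): print(c,n,[((A.T@(np.array(r['at'])-CLIP[k])).round(3),round(r['score'],2)) for r in tip_of(c,n)])
    for n in('bowl','pen_cup','fob'): print(c,n,[(np.round(r['at'],3),round(r['score'],2)) for r in tip_of(c,n)][:2])
for n in CLIP: print(n);chk('top7.npy',n,'top');chk('side7.npy',n,'side')
E
```

```text
rel t 24.29 p [ 0.6924 -0.0337  0.0939] w 0.0922 F [ 0.2 -0.2  0.1] Fclip [ 0.2 -0.2  0. ] M [-0.01  0.36  0.  ]
out t 25.11 p [ 0.6505 -0.0406  0.1839] w 0.0918 F [0.2 0.1 0.2] Fclip [0.3 0.1 0.1] M [0.01 0.41 0.01]
away t 26.13 p [ 0.4206 -0.1195  0.2795] w 0.0916 F [-0.1 -0.1 -0.7] Fclip [-0.4 -0.1 -0.6] M [-0.05  0.41 -0.01]
top case [(array([-0.423,  0.28 ,  0.101]), 0.92)]
top case_head [(array([-0.369,  0.328,  0.074]), 0.97), (array([ 0.07 , -0.001,  0.005]), 0.88)]
top torch [(array([-0.52 , -0.191,  0.152]), 0.74), (array([-0.003,  0.002,  0.005]), 0.66), (array([-0.002, -0.   ,  0.004]), 0.28)]
top torch_head [(array([0.067, 0.   , 0.002]), 0.76), (array([-0.452, -0.253,  0.121]), 0.75)]
top bowl [(array([0.656, 0.301, 0.012]), 0.67)]
top pen_cup []
top fob [(array([0.41 , 0.01 , 0.017]), 0.58)]
side case [(array([-0.   ,  0.004, -0.004]), 0.96), (array([-0.42 ,  0.281,  0.096]), 0.91)]
side case_head [(array([ 0.068, -0.002, -0.004]), 0.86), (array([-0.368,  0.324,  0.073]), 0.86)]
side torch [(array([-0.003,  0.003, -0.003]), 0.9), (array([-0.52 , -0.193,  0.15 ]), 0.7)]
[... 1096 characters left out ...]
top 0.0095 y [-0.0088  0.0112]
top -0.019 n 42 ztop 0.0104 y [-0.0101  0.011 ]
top -0.006 n 39 ztop 0.0104 y [-0.0094  0.0105]
top 0.006 n 39 ztop 0.0099 y [-0.0102  0.0103]
top 0.019 n 41 ztop 0.011 y [-0.0098  0.0111]
top 0.042 n 29 ztop 0.0112 y [-0.0102  0.011 ]
top 0.059 n 63 ztop 0.0161 y [-0.0182  0.0183]
side -0.057 n 31 ztop 0.0185 y [-0.0208  0.0052]
side -0.042 n 33 ztop -0.0047 y [-0.0169  0.0129]
side -0.019 n 32 ztop 0.0112 y [-0.0126  0.0046]
side -0.006 n 35 ztop 0.0124 y [-0.0137  0.003 ]
side 0.006 n 30 ztop 0.0122 y [-0.0135  0.0041]
side 0.019 n 41 ztop 0.004 y [-0.0186  0.0117]
side 0.042 n 30 ztop 0.013 y [-0.018   0.0135]
side 0.059 n 42 ztop 0.0188 y [-0.0204  0.0061]
```

View pics/top7z.png

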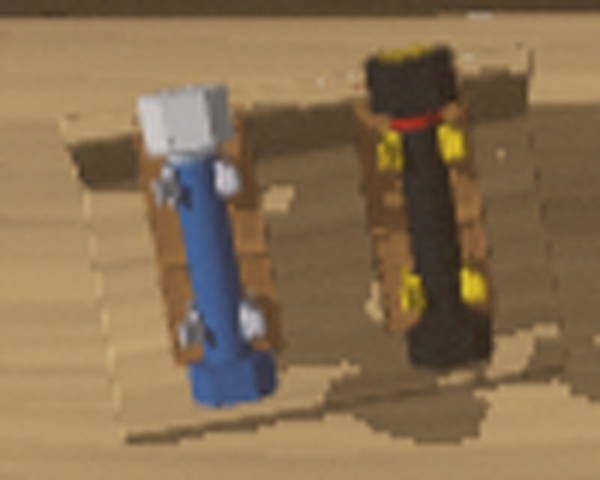

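View pics/side7.png

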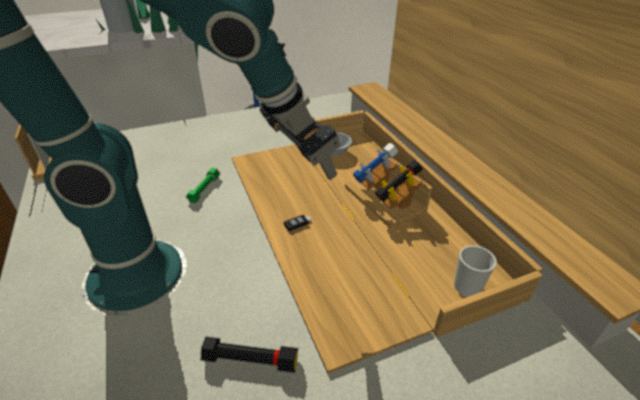

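Both items lie level in their jaws in the zoom, white cap at (185,120) and yellow lens at (410,52) up the slope. The depth slices are centred and at seat height, and the gripper is clear, so I'm handing in.

```bash
python3 -c "
from station import env,workorder
print(env.sense()['t']);print(workorder.finish_job())"
```

```text
26.9333
the job is handed in; nothing more can be done
None
```

Both items are in their clips and I handed the job in at 26.9 s, but no verdict is reported. The blue tube is in the aluminium pair and the black torch (the smaller one, from the leaf) is in the yellow pair.

- **Pressing:** each item was pulled in by the lips, then stopped hard at about 40 N (tube 42 N, torch 39 N), within 0.6 mm of the nominal seat depth.
- **Position:** top-camera depth after release has both barrels centred within about 1 mm sideways. Their tops are 9 to 11 mm above the nominal axis, against 11 mm expected. The networks put both barrel middles within about 3 mm of the origin along the slope.
- **Orientation:** the pictures show the white cap and the yellow lens at the upper end.
- **Bowl, cup and fob:** all three were found within about 2 mm of where they started. The last look was partly blind: the top-camera network missed the pen cup and the side-camera network missed the fob. The other camera found each, and both look untouched in the side picture.
- **Disagreements:** the side camera placed things 2 to 4 mm off the top camera, and its depth slices near the jaws were confused by occlusion. The networks' depth readings for the seated barrel middles also scattered by up to 5 mm. I trusted the top-camera depth and the contact forces instead.

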